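# Open the gouge case's combination lock by feel and hand over its shackle

### The job

The gouge case is locked and its combination forgotten: turn the lock's black dial clockwise, feeling for the click where the dial stiffens and the steel U-shackle springs up, then draw the shackle straight up out of the lock. Carry it to the round cork-topped tray and finish while still holding it in the gripper there, legs pointing down, still, its ends about 10 cm above the middle of the tray; leave the tools and inks lying around alone.

Things in the scene. Friction and masses are not known exactly. Their poses are not given: they have to be found in the camera images.
- lockcase: fixed wooden gouge case (150 x 240 x 50 mm high) with a dark blue combination lock box (64 in x, 182 in y, 50 mm high) against its front; origin under the lock box's centre, at table height; own x points from lock to case (case spans x +34 to +184, y -120 to +120), z up. Dial axis at (0, +53); shackle middle at (0, -51)
- lock_top (a point): point on the lock's top (50 mm up) midway between its two square holes (44 mm apart along y) for the shackle's legs, about 1 mm play a side: draw straight up. A fixed steel hasp strap 22 mm wide, 6 mm thick, lies on the lock's top along x between the legs
- dial_grip (a point): grip point of the black dial, on its upright axis, 82 mm above the table. The dial is a round skirt of 48 mm dia (its top 59 mm above the table) with an upright bar grip 44 mm long, 14 mm thick, from 59 to 93 mm above the table; own x runs along the bar; pinch the bar across its 14 mm
- dial (a joint): dial angle in rad, grows clockwise from above, -0.6 to 4; at 0 the bar lies along the case's x; starts within 0.25 of 0. Hidden notch 0.5 to 2.3 rad clockwise of the start. Turns freely (under 0.1 N m) up to the notch; there a bolt clicks in, the shackle springs up 7 mm and the dial stiffens to a slipping stop (about 0.3 N m); the lock stays unlocked after
- shackle: loose square-bar steel U, 0.2 to 0.35 kg, 56 mm (y) x 12 mm (x) x 104 mm high; two 12 mm legs point down into the lock; origin midway between the leg ends, z up along the legs to the bow. Locked, its origin is about 9 mm above the table and it cannot be drawn; released it springs up 7 mm by itself; its ends leave the holes when it has risen 42 mm in all
- shackle_bow (a point): middle of the shackle's bow, a straight bar 12 x 12 mm, 56 mm long along y; 98 mm above the shackle's origin; pinch it from above across x; 44 mm free between bow and strap when locked
- tray: fixed round hand-over tray, 96 mm dia, 11 mm high, dark rim and cork top; origin under its centre at table height; to the left or right of the case
- inkslab: fixed marble inking slab 130 x 90 x 12 mm, on the other side from the tray; not used
- gouge_lid: carving gouge lying on the case lid, 145 x 18 x 18 mm, square pale-wood handle, brass ferrule, steel blade; its origin 50 mm up on the lid; bystander, to be left alone
- gouge_front: a like carving gouge lying on the table in front; bystander, to be left alone
- ink_can: ink can, 70 mm dia x 70 high; bystander, to be left alone
- jar: small jar, 60 mm dia x 85 high; bystander, to be left alone
- brayer: ink roller (brayer) with wooden handle, 90 mm wide roller, 40 high, 150 long; bystander, to be left alone
- whetstone: grey sharpening stone 60 x 150 x 25 mm; bystander, to be left alone
Not all that is in view belongs to the job. Of the things that look like the tray, the larger one is meant.

How it is judged (in metres and radians):
On the way, in this order (a step that is already met when the one before it is completed fails the run):
1. the dial's notch is found: the shackle has sprung up in the lock by itself, with no finger on it (z of shackle in the frame of lockcase above 0.0135 m and contact force between the fingers and shackle below 0.5 N), for 0.2 s.
2. the shackle has been drawn clear out of the lock (z of shackle in the frame of lockcase above 0.055 m), for 0.1 s.
At the end, for the whole second after the job is handed in: the shackle is held in the fingers (over 2 N), legs down within 0.3 rad of upright, its leg ends 60 to 180 mm above the table and within 45 mm of the tray's centre seen from above, moving slower than 30 mm/s, touching neither tray nor lock (height (world z) of shackle between 0.06 and 0.18 m and horizontal distance between shackle and tray below 0.045 m and angle between shackle's own z axis and vertical below 0.3 rad and contact force between the fingers and shackle above 2 N and linear speed of shackle below 0.03 m/s and contact force between shackle and tray below 0.1 N and contact force between shackle and lockcase below 0.1 N); the arm keeps its last pose, push and grip.
It fails at once if a bystanding tool, can, jar, roller or stone is moved by more than 30 mm (distance of any of gouge_lid, gouge_front, ink_can, jar, brayer, whetstone from where it was at the start of the episode above 0.03 m).
It also fails if it takes over 67 s, if anything falls off the work surface, if the arm or the gripper's body presses on something with over 40 N, if the wrist force passes 120 N, or if a joint passes its speed limit or range.

### The arm

A 6-joint arm with a two-finger parallel gripper is mounted at the origin on the work surface. World frame = base frame: x ahead of the robot, y to its left, z up, the work surface at z = 0. Lengths are in m, angles in degrees, forces in N, time in s.
With the tool pointing down it reaches from about 0.4 to 0.825 m from the base axis. Payload 7 kg.
Tool frame: the origin (TCP) lies between the finger pads; the fingertips stand 22 mm ahead of it and the grasp point (between the pads) lies 3 mm ahead of it; z points along the fingers, y is the line along which they close (so a half turn about z gives the same grasp; the last joint's range is limited). The gripper opens to 85 mm and grips with 20 to 120 N. Pads are 22 mm wide; open, the fingers measure 114 mm over their backs; the gripper's body (76 mm by 85 mm) begins 54 mm behind the grasp point. The pads swing forward as they close: fully open they stand 13 mm farther back than shut.
Start: joints at [16.507, 20.546, 0.682, 0, -70.136, -16.507], TCP at [0.675, -0, 0.253] pointing down, gripper open.
Joint ranges: [-176.03, 176.03], [-82.01, 121.73], [-58.28, 71.71], [-173.87, 95.51], [-174.79, -0.11], [-173.66, 173.66]. Speed limits (degrees/s): [136.94, 136.94, 172.46, 180, 180, 180].

### API

Orientations are given as a 3x3 rotation matrix whose columns are the frame's x, y, z axes.
In Python, from plant import bot gives the robot as it stands.
- The arm moves only by the tool drive_tool, never from a script. Its argument "moves" is text: rows parted by semicolons, each of 7 numbers parted by spaces: the shift along the world's x, y, z in m, then the turn, a rotation vector about the world's x, y, z in rad, then the finger opening in m, from 0 to 0.0854. A call has 1 to 20 rows; each row is the pose to reach, as a shift and turn from the pose commanded when the call began; what a row does not reach only later rows make up. A row lasts 1/12 s, in which the tool goes at most 41.7 mm and 7.16 degrees, less where a joint would pass 70% of its speed; a pose out of reach is approached as far as the arm can. A call with a gripper value outside its range is refused whole. The fingers move at their own pace and stop on an object; "grip_force" is the grip in N (left out, the last holds). Time passes only in rows, so rows that repeat a pose let the fingers close. It gives the time, the measured TCP pose, the force, the opening and the grip force at its end, in the units of the state.
- bot.state(): the state, without advancing time (a new reading comes with each control period).
- bot.read_camera(name): name is "scene" or "side" or "wrist"; returns the picture (420x560x3 uint8, red, green, blue); there is no depth.
- bot.get_calibration(name): a dict with "K" (3x3 intrinsics, pixels), "k1" (the pictures are not rectified: a ray, as slopes to the right and down, at radius r is drawn at 1 + k1 r^2 times it, then the intrinsics apply), "position" and "attitude" of the camera in the world; the wrist camera has in their place "hand_eye" (4x4, takes a point from camera to tool coordinates, whose origin is the TCP and whose axes are the flange's). Camera axes: x right, y down, z forward; pixel columns grow to the right and rows downward; lengths in m; the calibration is good to about 2 mm. A picture is of the moment at which its call begins: read the wrist's pose just before it. get_calibration takes no time and is no camera call.
- bot.hand_in(): hands the job in; it is judged then, once.
The state is a dict: "time": time; "joint_pos": joint angles; "qvel": joint speeds; "joint_efforts": joint torques, N m; "ee_pos": TCP position; "ee_rot": TCP orientation; "force": force on the tool from outside, world axes, zero at the start; "wrist_torque": the same for the moment, N m; "finger_gap": finger opening in m; "grip_force": force on a finger pad.
Only numpy, scipy, OpenCV 4.12 (cv2) and the standard library are available. Lean on these libraries where they do the work, as an engineer would, in place of code of your own. Each camera call takes 0.05 s, during which the arm holds its last target. There are 200 camera calls.

## Working session

There is one attempt and no reset: what is moved stays moved. The work goes in short steps, Python scripts to look and compute and a tool call to move; the robot and the scene stay as the last step left them, time stands still between calls to the robot, and variables do not carry over. Pictures are saved under pics/ and viewed, at most 10 in all, crops included, and the job is handed in when it is done.

Besides the shell and the picture viewer there is one more tool, called after ">>>" as a command line: name --argument value ..., lists and objects as JSON in quotes. drive_tool: Moves the arm, as the interface text tells. Its arguments: {"type":"object","properties":{"moves":{"type":"string"},"grip_force":{"type":"number"}},"required":["moves"]}

```bash
mkdir -p pics; cat > h.py <<'E'
import numpy as np, cv2
from plant import bot
def save(cam,fn):
    im=bot.read_camera(cam); cv2.imwrite('pics/'+fn,im[:,:,::-1]); return im
def campose(name):
    c=bot.get_calibration(name)
    if name=='wrist':
        s=bot.state(); T=np.array(c['hand_eye']); R=np.array(s['ee_rot']); p=np.array(s['ee_pos'])
        return c, R@T[:3,:3], p+R@T[:3,3]
    return c, np.array(c['attitude']), np.array(c['position'])
def ray(cp,u,v):
    c,R,p=cp
    K=np.array(c['K']); d=cv2.undistortPoints(np.array([[[u,v]]],float),K,np.array([c['k1'],0,0,0,0]),None)[0,0]
    # model: distorted = x(1+k1 r^2)
    return p, R@np.array([d[0],d[1],1.])
def atz(cp,u,v,z):
    p,d=ray(cp,u,v); return np.round(p+d*(z-p[2])/d[2],4)
E
python3 - <<'E'
from h import *
for n in ['scene','side','wrist']:
    save(n,n+'0.png'); print(n,campose(n))
E
```

```text
scene ({'K': array([[390.66272688,   0.        , 276.32825939],
       [  0.        , 390.66272688, 203.98916498],
       [  0.        ,   0.        ,   1.        ]]), 'k1': -0.020076863411085572, 'position': array([0.84195514, 0.49445862, 0.74888271]), 'attitude': array([[-8.41666675e-01,  4.06394261e-01, -3.55585310e-01],
       [ 5.39997351e-01,  6.33745308e-01, -5.53867985e-01],
       [ 2.61751764e-04, -6.58187351e-01, -7.52854131e-01]])}, array([[-8.41666675e-01,  4.06394261e-01, -3.55585310e-01],
       [ 5.39997351e-01,  6.33745308e-01, -5.53867985e-01],
       [ 2.61751764e-04, -6.58187351e-01, -7.52854131e-01]]), array([0.84195514, 0.49445862, 0.74888271]))
side ({'K': array([[539.59807826,   0.        , 269.858596  ],
       [  0.        , 539.59807826, 215.5036157 ],
       [  0.        ,   0.        ,   1.        ]]), 'k1': -0.17135173289863065, 'position': array([ 0.14904666, -1.07900888,  1.05959923]), 'attitude': array([[ 0.94836537, -0.20362312,  0.24318871],
       [-0.31717725, -0.60566265,  0.72977486],
       [-0.00130871, -0.76922713, -0.6389741 ]])}, array([[ 0
[... 264 characters left out ...]
    , 353.4635359 , 208.65571033],
       [  0.        ,   0.        ,   1.        ]]), 'k1': -0.09100365370126783, 'hand_eye': array([[ 4.66409944e-04, -9.60140287e-01, -2.79518178e-01,
         7.04887467e-02],
       [ 9.99999887e-01,  4.73138430e-04,  4.33983348e-05,
        -1.15241431e-03],
       [ 9.05823024e-05, -2.79518167e-01,  9.60140399e-01,
        -1.20364283e-01],
       [ 0.00000000e+00,  0.00000000e+00,  0.00000000e+00,
         1.00000000e+00]])}, array([[-9.99999227e-01, -3.96604587e-05, -1.24314106e-03],
       [-3.85407405e-04,  9.60176486e-01,  2.79393930e-01],
       [ 1.18255393e-03,  2.79394193e-01, -9.60175758e-01]]), array([ 0.67596585, -0.07049686,  0.37295159]))
```

View pics/scene0.png

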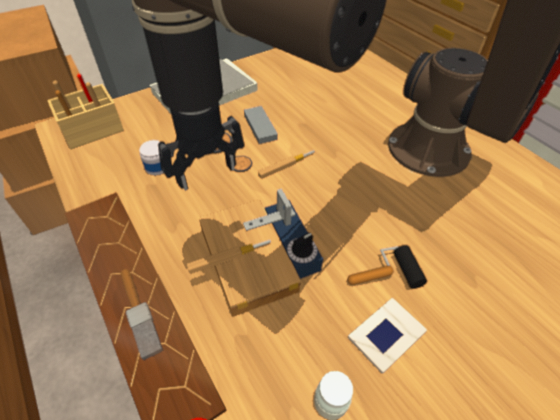

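View pics/wrist0.png

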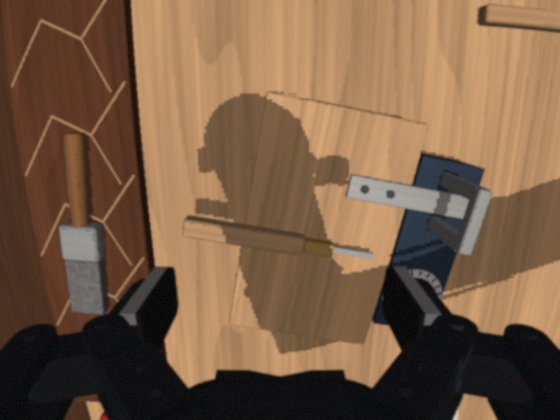

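View pics/side0.png

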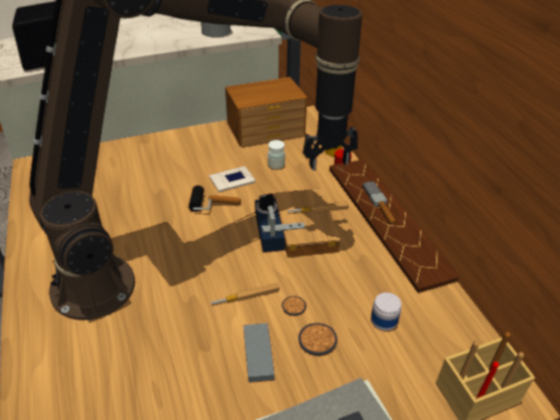

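```bash
python3 - <<'E'
from h import *
w=campose('wrist');s=campose('side');c=campose('scene')
for n,(u,v) in dict(lockA=(423,154),lockB=(484,170),lockC=(375,322),caseA=(268,92),caseB=(427,124),).items(): print(n,atz(w,u,v,.05))
for n,(u,v) in dict(bowA=(486,188),bowB=(468,252)).items(): print(n,atz(w,u,v,.113))
print('strap ends',atz(w,348,187,.056),atz(w,468,207,.056))
print('dial scene',atz(c,302,238,.093),'dial side',atz(s,267,198,.093))
print('tray side',atz(s,318,338,.011),'small',atz(s,294,305,.011))
print('bow side', atz(s,271,212,.113),'bow scene',atz(c,285,197,.113))
im=cv2.imread('pics/scene0.png')[170:300,220:350]; cv2.imwrite('pics/c1.png',cv2.resize(im,None,fx=4.5,fy=4.5,interpolation=cv2.INTER_CUBIC))
E
```

```text
lockA [ 0.5429 -0.0293  0.05  ]
lockB [ 0.4808 -0.0149  0.05  ]
lockC [0.5737 0.1497 0.05  ]
caseA [ 0.6859 -0.083   0.05  ]
caseB [ 0.5418 -0.0566  0.05  ]
bowA [ 0.5149 -0.0116  0.113 ]
bowB [0.5214 0.0421 0.113 ]
strap ends [0.6128 0.001  0.056 ] [0.495  0.0201 0.056 ]
dial scene [0.5379 0.1195 0.093 ] dial side [0.5344 0.1034 0.093 ]
tray side [ 0.5116 -0.3561  0.011 ] small [ 0.4933 -0.2391  0.011 ]
bow side [0.5171 0.0155 0.113 ] bow scene [0.5146 0.0198 0.113 ]
```

View pics/c1.png

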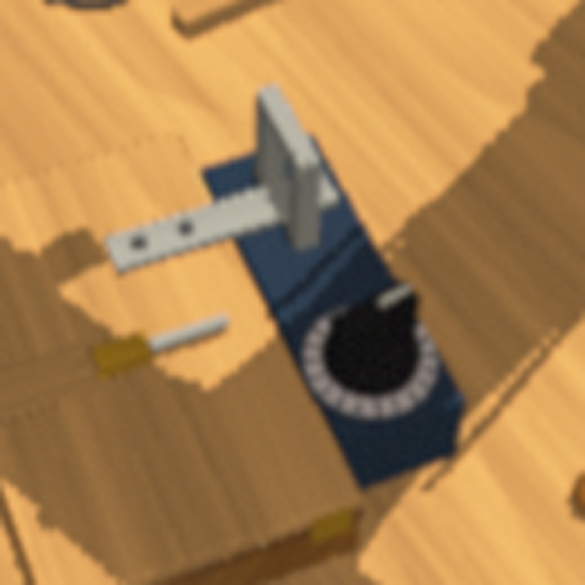

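>>> drive_tool --moves "-0.14 0.119 -0.03 0 0 1.4 0.05;-0.14 0.119 -0.03 0 0 1.4 0.05;-0.14 0.119 -0.03 0 0 1.4 0.05;-0.14 0.119 -0.03 0 0 1.4 0.05;-0.14 0.119 -0.03 0 0 1.4 0.05;-0.14 0.119 -0.03 0 0 1.4 0.05;-0.14 0.119 -0.03 0 0 1.4 0.05;-0.14 0.119 -0.03 0 0 1.4 0.05;-0.14 0.119 -0.03 0 0 1.4 0.05;-0.14 0.119 -0.03 0 0 1.4 0.05;-0.14 0.119 -0.03 0 0 1.4 0.05;-0.14 0.119 -0.03 0 0 1.4 0.05;-0.14 0.119 -0.03 0 0 1.4 0.05;-0.14 0.119 -0.03 0 0 1.4 0.05"

```text
time: 1.32
ee_pos: [0.5349, 0.119, 0.2232]
ee_rot: [[0.985, -0.174, -0.0], [-0.174, -0.985, -0.0], [-0.0, 0.0, -1.0]]
force: [-0.4, 0.6, 0.7]
finger_gap: 0.0502
grip_force: 0.0
```

```bash
python3 - <<'E'
from h import *
save('wrist','w1.png'); s=bot.state(); print({k:np.round(s[k],3) for k in ['time','joint_pos','ee_pos','ee_rot','force','wrist_torque']})
E
```

```text
{'time': np.float64(1.367), 'joint_pos': array([ 3.3022e+01,  9.9220e+00, -1.7972e+01, -2.0000e-03, -6.2116e+01,
        4.7000e+01]), 'ee_pos': array([0.535, 0.119, 0.223]), 'ee_rot': array([[ 0.985, -0.173, -0.   ],
       [-0.173, -0.985, -0.   ],
       [-0.   ,  0.   , -1.   ]]), 'force': array([ 0.701, -0.36 ,  0.586]), 'wrist_torque': array([-0.022, -0.01 ,  0.021])}
```

View pics/w1.png

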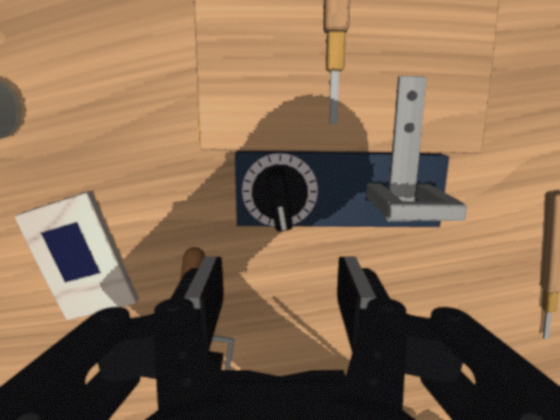

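```bash
python3 - <<'E'
from h import *
w=campose('wrist')
print('mark',atz(w,280,207,.093),atz(w,285.5,228,.093))
print('lock top corners',[atz(w,u,v,.05) for u,v in [(236,151),(447,155),(440,227),(237,226)]])
print('bow',atz(w,372,202,.113),atz(w,465,204,.113),'skirt c',atz(w,280.5,190,.055))
im=cv2.imread('pics/w1.png')[150:250,225:345]; im=cv2.convertScaleAbs(im,alpha=2.5,beta=20);cv2.imwrite('pics/c2.png',cv2.resize(im,None,fx=5,fy=5,interpolation=cv2.INTER_CUBIC))
E
```

```text
mark [0.5354 0.1194 0.093 ] [0.5185 0.1182 0.093 ]
lock top corners [array([0.5771, 0.1491, 0.05  ]), array([ 0.544 , -0.0259,  0.05  ]), array([ 0.4801, -0.0166,  0.05  ]), array([0.5127, 0.1617, 0.05  ])]
bow [0.5337 0.0562 0.113 ] [ 0.521  -0.0086  0.113 ] skirt c [0.5392 0.1183 0.055 ]
```

View pics/c2.png

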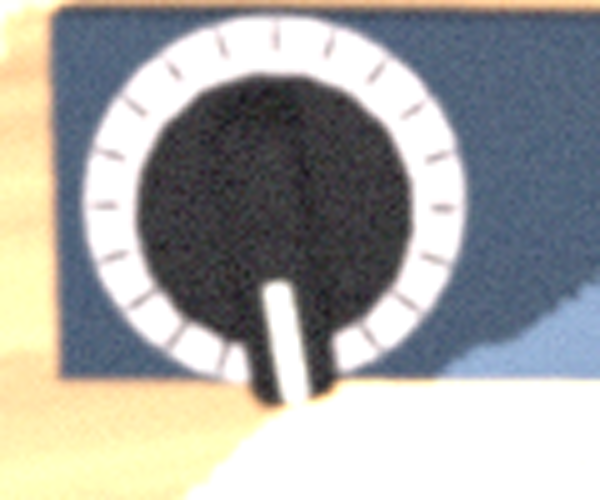

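>>> drive_tool --moves "0.003 0 -0.04 0 0 0.12 0.05;0.003 0 -0.08 0 0 0.15 0.05;0.003 0 -0.11 0 0 0.15 0.05;0.003 0 -0.136 0 0 0.15 0.05;0.003 0 -0.136 0 0 0.15 0.05;0.003 0 -0.136 0 0 0.15 0.0;0.003 0 -0.136 0 0 0.15 0.0;0.003 0 -0.136 0 0 0.15 0.0;0.003 0 -0.136 0 0 0.15 0.0;0.003 0 -0.136 0 0 0.15 0.0;0.003 0 -0.136 0 0 0.15 0.0;0.003 0 -0.136 0 0 0.15 0.0" --grip_force 30

```text
time: 2.37
ee_pos: [0.5392, 0.1191, 0.0894]
ee_rot: [[1.0, -0.02, 0.003], [-0.02, -1.0, 0.001], [0.003, -0.001, -1.0]]
force: [0.1, -4.1, 7.8]
finger_gap: 0.0134
grip_force: 33.0
```

```bash
cat > st.py <<'E'
from h import *
s=bot.state(); print({k:np.round(s[k],3).tolist() for k in ['time','joint_pos','ee_pos','force','wrist_torque','finger_gap','grip_force']})
R=np.array(s['ee_rot']); print('bar yaw',np.degrees(np.arctan2(R[1,0],R[0,0])))
E
python3 st.py
```

```text
{'time': 2.367, 'joint_pos': [32.817, 18.396, -26.827, 0.076, -44.596, 55.955], 'ee_pos': [0.539, 0.119, 0.089], 'force': [0.065, -4.1, 7.761], 'wrist_torque': [-1.432, -0.078, 0.093], 'finger_gap': 0.013, 'grip_force': 33.034}
bar yaw -1.1735872829806588
```

>>> drive_tool --moves "0 -0.001 0.004 0 0 0 0;0 -0.001 0.004 0 0 -0.1 0;0 -0.001 0.004 0 0 -0.2 0;0 -0.001 0.004 0 0 -0.3 0;0 -0.001 0.004 0 0 -0.4 0;0 -0.001 0.004 0 0 -0.45 0;0 -0.001 0.004 0 0 -0.5 0;0 -0.001 0.004 0 0 -0.55 0;0 -0.001 0.004 0 0 -0.6 0"

```text
time: 3.12
ee_pos: [0.5379, 0.1178, 0.0908]
ee_rot: [[0.812, -0.584, -0.0], [-0.584, -0.812, 0.0], [-0.0, -0.0, -1.0]]
force: [5.4, -3.6, -13.1]
finger_gap: 0.0131
grip_force: 32.8
```

```bash
python3 st.py
```

```text
{'time': 3.117, 'joint_pos': [32.727, 18.264, -26.752, -0.022, -44.981, 21.54], 'ee_pos': [0.538, 0.118, 0.091], 'force': [5.389, -3.563, -13.128], 'wrist_torque': [-0.954, -2.031, 0.147], 'finger_gap': 0.013, 'grip_force': 32.807}
bar yaw -35.74831994029381
```

>>> drive_tool --moves "0 0 -0.002 0 0 -0.06 0;0 0 -0.002 0 0 -0.12 0;0 0 -0.002 0 0 -0.18 0;0 0 -0.002 0 0 -0.24 0;0 0 -0.002 0 0 -0.3 0;0 0 -0.002 0 0 -0.3 0"

```text
time: 3.62
ee_pos: [0.5377, 0.1174, 0.0906]
ee_rot: [[0.602, -0.799, 0.0], [-0.799, -0.602, -0.0], [0.0, -0.0, -1.0]]
force: [-1.5, -4.7, 6.4]
finger_gap: 0.0135
grip_force: 35.5
```

```bash
python3 st.py
```

```text
{'time': 3.617, 'joint_pos': [32.722, 18.25, -26.824, 0.02, -44.925, 4.261], 'ee_pos': [0.538, 0.117, 0.091], 'force': [-1.491, -4.673, 6.401], 'wrist_torque': [-1.524, 0.96, -0.198], 'finger_gap': 0.013, 'grip_force': 35.531}
bar yaw -53.002445910842184
```

>>> drive_tool --moves "0 0 0 0 0 -0.06 0;0 0 0 0 0 -0.12 0;0 0 0 0 0 -0.18 0;0 0 0 0 0 -0.24 0;0 0 0 0 0 -0.3 0;0 0 0 0 0 -0.3 0"

```text
time: 4.12
ee_pos: [0.5372, 0.1172, 0.0906]
ee_rot: [[0.339, -0.941, -0.001], [-0.941, -0.339, -0.001], [0.0, 0.001, -1.0]]
force: [-3.1, -5.0, 8.0]
finger_gap: 0.0132
grip_force: 35.8
```

```bash
python3 st.py
```

```text
{'time': 4.117, 'joint_pos': [32.725, 18.234, -26.848, 0.011, -44.973, -12.923], 'ee_pos': [0.537, 0.117, 0.091], 'force': [-3.059, -4.978, 7.992], 'wrist_torque': [-1.583, 1.516, -0.159], 'finger_gap': 0.013, 'grip_force': 35.774}
bar yaw -70.19092995545752
```

>>> drive_tool --moves "0 0 0 0 0 -0.06 0;0 0 0 0 0 -0.12 0;0 0 0 0 0 -0.18 0;0 0 0 0 0 -0.24 0;0 0 0 0 0 -0.3 0;0 0 0 0 0 -0.3 0"

```text
time: 4.62
ee_pos: [0.5367, 0.117, 0.0906]
ee_rot: [[0.046, -0.999, -0.002], [-0.999, -0.046, -0.001], [0.001, 0.002, -1.0]]
force: [-5.8, -3.9, 11.0]
finger_gap: 0.0136
grip_force: 36.1
```

```bash
python3 st.py; python3 - <<'E'
from h import *
im=save('side','s1.png')[:,:,::-1]; a=cv2.imread('pics/side0.png')
x=[cv2.resize(i[185:260,230:310],None,fx=5,fy=5,interpolation=cv2.INTER_CUBIC) for i in (a,im)]
cv2.imwrite('pics/c3.png',np.hstack(x))
E
```

```text
{'time': 4.617, 'joint_pos': [32.734, 18.214, -26.87, -0.012, -45.018, -30.111], 'ee_pos': [0.537, 0.117, 0.091], 'force': [-5.761, -3.889, 11.015], 'wrist_torque': [-1.484, 2.397, -0.081], 'finger_gap': 0.014, 'grip_force': 36.074}
bar yaw -87.38571908375842
```

View pics/c3.png

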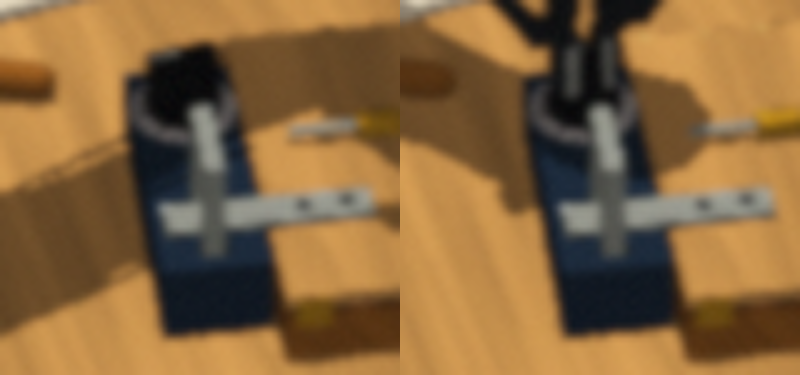

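```bash
cat >> st.py <<'E'
im=bot.read_camera('side')[:,:,::-1]; a=cv2.imread('pics/side0.png')
t=cv2.resize(a[203:222,266:277],None,fx=8,fy=8,interpolation=cv2.INTER_CUBIC)
b=cv2.resize(im[193:232,260:283],None,fx=8,fy=8,interpolation=cv2.INTER_CUBIC)
_,v,_,l=cv2.minMaxLoc(cv2.matchTemplate(b,t,cv2.TM_CCOEFF_NORMED)); print('shackle shift px',l[0]/8-6,l[1]/8-10,round(v,2))
E
python3 st.py | tail -1
```

```text
shackle shift px 0.0 0.0 0.99
```

>>> drive_tool --moves "-0.001 -0.001 0.001 0 0 -0.06 0;-0.001 -0.001 0.001 0 0 -0.12 0;-0.001 -0.001 0.001 0 0 -0.18 0;-0.001 -0.001 0.001 0 0 -0.24 0;-0.001 -0.001 0.001 0 0 -0.3 0;-0.001 -0.001 0.001 0 0 -0.3 0"

```text
time: 5.22
ee_pos: [0.536, 0.117, 0.0907]
ee_rot: [[-0.251, -0.968, -0.001], [-0.968, 0.251, 0.0], [-0.0, 0.001, -1.0]]
force: [-5.5, -1.3, 1.4]
finger_gap: 0.0136
grip_force: 34.8
```

```bash
python3 st.py
```

```text
{'time': 5.217, 'joint_pos': [32.738, 18.135, -26.953, -0.08, -44.948, -47.21], 'ee_pos': [0.536, 0.117, 0.091], 'force': [-5.542, -1.267, 1.365], 'wrist_torque': [0.148, 1.671, -0.179], 'finger_gap': 0.014, 'grip_force': 34.763}
bar yaw -104.52902095615289
shackle shift px -0.125 0.0 0.99
```

>>> drive_tool --moves "0 0 0 0 0 -0.06 0;0 0 0 0 0 -0.12 0;0 0 0 0 0 -0.18 0;0 0 0 0 0 -0.24 0;0 0 0 0 0 -0.3 0;0 0 0 0 0 -0.3 0"

```text
time: 5.77
ee_pos: [0.5356, 0.1172, 0.0907]
ee_rot: [[-0.524, -0.852, -0.002], [-0.852, 0.524, 0.0], [0.001, 0.002, -1.0]]
force: [-9.1, 3.5, 6.9]
finger_gap: 0.0134
grip_force: 35.4
```

```bash
python3 st.py
```

```text
{'time': 5.767, 'joint_pos': [32.768, 18.127, -26.956, -0.108, -44.993, -64.312], 'ee_pos': [0.536, 0.117, 0.091], 'force': [-9.08, 3.45, 6.934], 'wrist_torque': [1.24, 3.343, 0.026], 'finger_gap': 0.013, 'grip_force': 35.402}
bar yaw -121.61989592644197
shackle shift px 0.0 -2.25 0.91
```

>>> drive_tool --moves "0 0 0 0 0 0 0.06;0 0 0 0 0 0 0.06;0 0 0 0 0 0 0.06;0 0 0.04 0 0 0 0.06;0 0 0.08 0 0 0 0.06;0 0 0.12 0 0 0.1 0.06;-0.008 -0.04 0.13 0 0 0.2 0.06;-0.016 -0.08 0.13 0 0 0.3 0.06;-0.016 -0.1 0.13 0 0 0.377 0.06;-0.016 -0.1 0.13 0 0 0.377 0.06;-0.016 -0.1 0.13 0 0 0.377 0.06"

```text
time: 6.73
ee_pos: [0.5212, 0.016, 0.2209]
ee_rot: [[-0.174, -0.985, 0.001], [-0.985, 0.174, 0.0], [-0.001, -0.001, -1.0]]
force: [0.7, -0.5, 0.3]
finger_gap: 0.0599
grip_force: 0.0
```

```bash
python3 st.py; python3 -c "
from h import *
save('wrist','w2.png')"
```

```text
{'time': 6.733, 'joint_pos': [23.34, 7.451, -21.326, 0.011, -61.138, -33.372], 'ee_pos': [0.521, 0.016, 0.221], 'force': [0.702, -0.453, 0.283], 'wrist_torque': [0.06, -0.061, -0.016], 'finger_gap': 0.06, 'grip_force': 0.0}
bar yaw -100.0268040908224
shackle shift px -0.375 -0.375 0.53
```

View pics/w2.png

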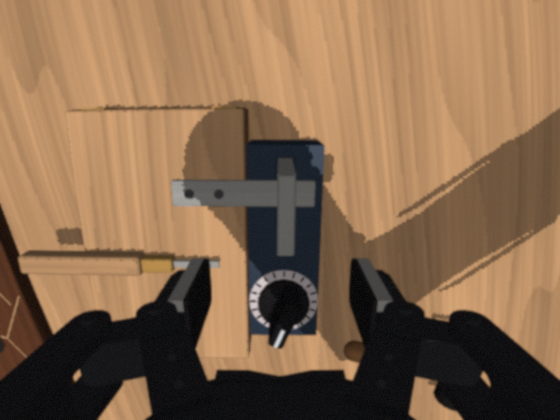

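```bash
python3 - <<'E'
from h import *
w=campose('wrist')
for z in (.113,.120): print([atz(w,287,v,z) for v in (178,255)])
E
```

```text
[array([ 0.5135, -0.0067,  0.113 ]), array([0.5226, 0.0472, 0.113 ])]
[array([ 0.5134, -0.0081,  0.12  ]), array([0.5223, 0.0442, 0.12  ])]
```

>>> drive_tool --moves "-0.003 0.002 -0.04 0 0 0 0.06;-0.003 0.002 -0.075 0 0 0 0.05;-0.003 0.002 -0.1 0 0 0 0.05;-0.003 0.002 -0.106 0 0 0 0.05;-0.003 0.002 -0.106 0 0 0 0.05;-0.003 0.002 -0.106 0 0 0 0;-0.003 0.002 -0.106 0 0 0 0;-0.003 0.002 -0.106 0 0 0 0;-0.003 0.002 -0.106 0 0 0 0;-0.003 0.002 -0.106 0 0 0 0;-0.003 0.002 -0.106 0 0 0 0;-0.003 0.002 -0.106 0 0 0 0" --grip_force 60

```text
time: 7.83
ee_pos: [0.5187, 0.0193, 0.115]
ee_rot: [[-0.172, -0.985, 0.002], [-0.985, 0.172, 0.001], [-0.001, -0.002, -1.0]]
force: [0.2, 1.9, 1.6]
finger_gap: 0.011
grip_force: 58.7
```

```bash
python3 st.py
```

```text
{'time': 7.833, 'joint_pos': [23.82, 13.763, -29.348, 0.006, -46.777, -33.73], 'ee_pos': [0.519, 0.019, 0.115], 'force': [0.182, 1.895, 1.632], 'wrist_torque': [0.608, -0.306, -0.02], 'finger_gap': 0.011, 'grip_force': 58.667}
bar yaw -99.9059361375982
shackle shift px 0.375 3.5 0.72
```

Gripped with small forces. Draw straight up, in gentle steps.

>>> drive_tool --moves "0 0 0.01 0 0 0 0;0 0 0.02 0 0 0 0;0 0 0.03 0 0 0 0;0 0 0.04 0 0 0 0;0 0 0.055 0 0 0 0;0 0 0.075 0 0 0 0;0 0 0.095 0 0 0 0;0 0 0.095 0 0 0 0"

```text
time: 8.55
ee_pos: [0.5197, 0.0192, 0.214]
ee_rot: [[-0.171, -0.985, 0.006], [-0.985, 0.172, 0.001], [-0.002, -0.006, -1.0]]
force: [0.9, 0.7, -2.8]
finger_gap: 0.0105
grip_force: 58.9
```

```bash
python3 st.py; python3 -c "
from h import *
im=save('side','s2.png')[130:380,150:450,::-1]
cv2.imwrite('pics/c4.png',cv2.resize(im,None,fx=2.4,fy=2.4,interpolation=cv2.INTER_CUBIC))"
```

```text
{'time': 8.55, 'joint_pos': [23.812, 7.507, -22.265, 0.082, -59.893, -33.728], 'ee_pos': [0.52, 0.019, 0.214], 'force': [0.944, 0.739, -2.76], 'wrist_torque': [0.062, -0.233, -0.019], 'finger_gap': 0.011, 'grip_force': 58.881}
bar yaw -99.87495724286299
shackle shift px 0.75 -1.375 0.36
```

View pics/c4.png

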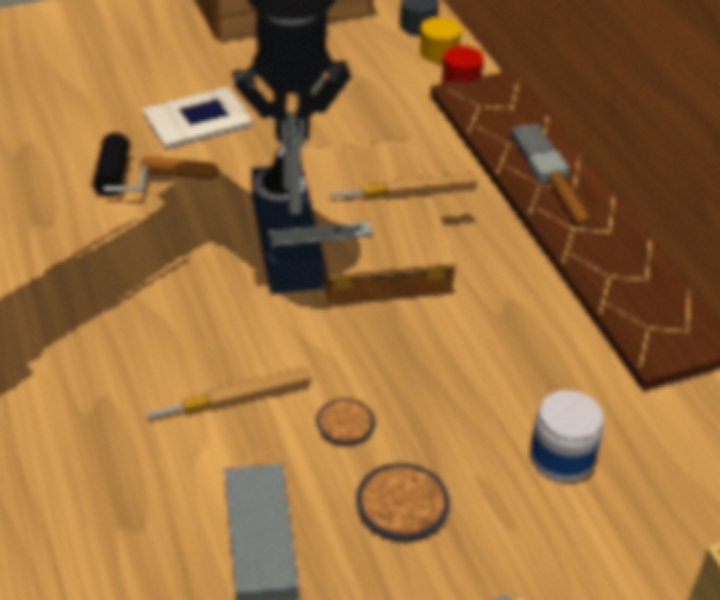

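>>> drive_tool --moves "0 -0.01 0 0 0 0 0;-0.001 -0.03 0 0 0 0 0;-0.002 -0.055 0 0 0 0 0;-0.003 -0.08 0 0 0 0 0;-0.004 -0.105 0 0 0 0 0;-0.005 -0.13 0 0 0 0 0;-0.006 -0.155 0 0 0 0 0;-0.007 -0.18 0 0 0 0 0;-0.008 -0.205 0 0 0 0 0;-0.008 -0.23 0 0 0 0 0;-0.008 -0.255 0 0 0 0 0;-0.008 -0.28 0 0 0 0 0;-0.008 -0.305 0 0 0 0 0;-0.008 -0.33 0 0 0 0 0;-0.008 -0.35 0 0 0 0 0;-0.008 -0.365 0 0 0 0 0;-0.008 -0.373 0 0 0 0 0;-0.008 -0.376 0 0 0 0 0;-0.008 -0.376 0 0 0 0 0;-0.008 -0.376 0 0 0 0 0"

```text
time: 10.32
ee_pos: [0.5098, -0.3564, 0.209]
ee_rot: [[-0.172, -0.985, -0.0], [-0.985, 0.172, 0.0], [-0.0, 0.001, -1.0]]
force: [-1.0, -0.2, -3.1]
finger_gap: 0.0112
grip_force: 58.8
```

>>> drive_tool --moves "0 0 0 0 0 0 0;0 0 0 0 0 0 0;0 0 0 0 0 0 0;0 0 0 0 0 0 0;0 0 0 0 0 0 0;0 0 0 0 0 0 0"

```text
time: 10.82
ee_pos: [0.51, -0.3568, 0.2094]
ee_rot: [[-0.172, -0.985, 0.0], [-0.985, 0.172, -0.0], [0.0, -0.0, -1.0]]
force: [0.3, 0.0, -3.2]
finger_gap: 0.0108
grip_force: 58.8
```

```bash
python3 st.py; python3 -c "
from h import *
im=save('side','s3.png')[180:420,180:460,::-1]
cv2.imwrite('pics/c5.png',cv2.resize(im,None,fx=2.4,fy=2.4,interpolation=cv2.INTER_CUBIC))"
```

```text
{'time': 10.817, 'joint_pos': [-17.031, 17.402, -9.833, -0.0, -62.757, 7.134], 'ee_pos': [0.51, -0.357, 0.209], 'force': [0.343, 0.005, -3.243], 'wrist_torque': [0.055, 0.069, -0.055], 'finger_gap': 0.011, 'grip_force': 58.821}
bar yaw -99.89682277127665
shackle shift px -1.875 1.5 0.35
```

View pics/c5.png

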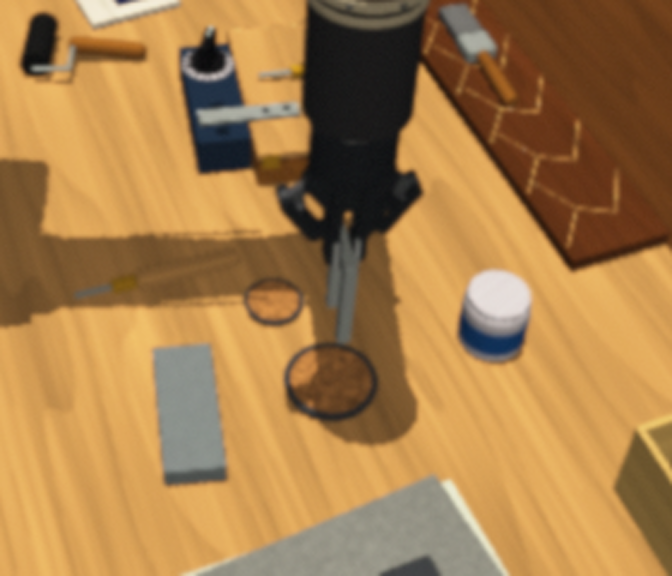

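```bash
python3 -c "
from h import *
s=campose('side');print(atz(s,320.5,314,.11)); print(bot.hand_in())"
```

```text
[ 0.5084 -0.3632  0.11  ]
the job is handed in; nothing more can be done
None
```

The lock clicked open about 2.1 rad clockwise. I drew the shackle out and handed the job in with the gripper still holding it, legs down and still. By my measurements its ends were about 11 cm up and within 1 cm of the larger tray's centre; the hand-in returned no verdict.

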